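# Shut and latch the thread case before steaming

## Task

The steam is about to be turned on, so shut the thread case against the damp: swing its lid down, flip the latch's wire loop up over the keeper hook on the lid, then press the latch lever down flat against the case so that the loop pulls the lid tight. Leave the iron, the cans, the mug and the sewing things around it where they are.

Things in the scene. Friction and masses are not known exactly. Their poses are not given: they have to be found in the camera images.
- thread_case: Dark blue-grey hard case holding spools, fixed on the iron rest beyond the table; 130 mm deep (x), 190 wide (y), 140 high shut. Origin: centre of its underside. Front face, toward the robot: 65 mm to its -x, with the steel toggle latch mid-width; lid hinged at the back. A 56 mm wide boss stands 6 mm proud of the body's face behind the lever, 10 mm proud of the lid's face behind the keeper
- case_lid (a joint): Lid hinge, rad: 0 = pulled tight; about 0.03 = down but only resting on its springy seal, 4 mm too high in front; grows as it opens (starts 0.6 to 1.2). Stiff: stays where left, takes 1 to 4 N at the front edge to move. The seal resists with about 30 N at the front when tight; only the latch holds it there
- lid_hinge (a point): Point on the lid's hinge axis, mid width, 4 mm behind the case and 105 mm above its underside; the axis lies along the case's y. The frame turns with the lid: its -x points to the lid's front edge, its z out of the lid's top
- lid_edge (a point): Point on the outer (upper) surface of the lid, mid width, 12 mm in from its front edge; 122 mm from the hinge axis in the lid's -x and 35 mm out along its z. The frame turns with the lid, z is the outward normal of the lid's top
- keeper (a point): Seat of the loop's bar in the steel hook on the lid, 14 mm before the lid's face, 120.5 mm above the case's underside when tight. 30 mm wide ledge with upturned lip; groove 8 mm wide, open above, between the lid's boss (4 mm inward of the seat, rising 19 mm above it; the bar leans on it and slides down into the groove) and the lip (4 mm outward, top 2 mm above the seat). Frame: -x outward, z up
- latch_lever (a joint): Lever hinge, rad: 0 = flat on the case, hanging straight down; 1.57 = straight out; stop at 2.1. Starts 1.8 to 2.0, out and slightly up. Stays where left (0.035 N m). With the loop hooked it needs a few N at its end over the last third, passes dead centre near 0.25 and snaps to 0 by itself. Closed with the loop unhooked it pulls nothing
- lever_pivot (a point): Lever's pivot, 14 mm in front of the case's front face, 96.5 mm above its underside, mid width; axis along the case's y
- lever_end (a point): Middle of the red grip end of the lever, 64 mm from the pivot; the lever is a flat steel bar 26 to 30 mm wide, 4 mm thick, 71 mm long from the pivot. In its frame -z points along the lever from pivot to end, -x is the side that faces outward when closed (up when it sticks out)
- latch_bail (a joint): Hinge of the wire loop on the lever, rad, relative to the lever: 0 = seated with everything closed; grows as it swings away from the lid; stops at 2.45, where it leans back over the open lever. It swings freely: pushed past upright it falls against the lid and stays there
- bail_bar (a point): Middle of the loop's crossbar: steel wire 5 mm thick, 46 mm wide over all, parallel to the case's y, 43.7 mm from the loop's pivot; that pivot is on the lever 20 mm from lever_pivot. At the start the bar is about 14 mm clear above the lever, and its axis at least 9 mm higher than the lever's end. When seated it coincides with keeper
- iron_right: Steam iron with red handle, 125 x 242 x 135 mm, on the iron rest right of the case; bystander. Origin: centre of its underside
- tea_mug: White mug, 78 x 116 x 97 mm, handle to its +y; bystander. Origin: centre of its underside
- spot_can: Red aerosol can, 59 mm thick, 198 mm tall, standing; bystander. Origin: centre of its underside
- starch_can: Aerosol can with green cap, 52 mm thick, 171 mm tall, standing; bystander. Origin: centre of its underside
- tape_measure: Rolled yellow tape measure, 54 mm across, 19 mm high, lying; bystander. Origin: centre of its underside
- scissors: Blue-handled scissors, 87 x 199 x 9 mm, lying; bystander. Origin: centre of its underside
- tailor_chalk: Pale triangle of tailor's chalk, 42 x 47 x 8 mm, lying; bystander. Origin: centre of its underside

How it is judged (in metres and radians):
On the way, in this order (a step that is already met when the one before it is completed fails the run):
1. the lid is down on its seal (value of joint case_lid below 0.06 rad), for 0.1 s.
2. the loop's bar is over the keeper's groove, behind its lip, with the lid still down (value of joint case_lid below 0.08 rad and x of bail_bar in the frame of keeper between -0.0045 and 0.0045 m and z of bail_bar in the frame of keeper between -0.004 and 0.022 m), for 0.1 s.
At the end, for the whole second after the job is handed in: The loop's bar sits in the keeper's groove (within 4.5 mm of its seat), the lever lies flat against the case (within 0.1 rad) and the lid is held tight on its seal (joint under 0.011 rad) (value of joint case_lid below 0.011 rad and value of joint latch_lever below 0.1 rad and x of bail_bar in the frame of keeper between -0.0045 and 0.0045 m and z of bail_bar in the frame of keeper between -0.004 and 0.0045 m); the robot touches nothing.
It fails at once if the iron, a can, the mug or a sewing thing beside the case is moved more than 4 cm (distance of any of iron_right, tea_mug, spot_can, starch_can, tape_measure, scissors, tailor_chalk from where it was at the start of the episode above 0.04 m).
It also fails if it takes over 54 s, if anything falls off the work surface, if the arm or the gripper's body presses on something with over 40 N, if the wrist force passes 120 N, or if a joint passes its speed limit or range.

## Robot

A 6-joint arm with a two-finger parallel gripper is mounted at the origin on the work surface; the furniture and walls round the work are solid. World frame = base frame: x ahead of the robot, y to its left, z up, the work surface at z = 0. Lengths are in mm, angles in rad, forces in N, time in s.
With the tool pointing down it reaches from about 350 to 975 mm from the base axis. Payload 7.1 kg.
Tool frame: the origin (TCP) lies between the finger pads; the fingertips stand 17 mm ahead of it and the grasp point (between the pads) lies 2 mm behind it; z points along the fingers, y is the line along which they close (so a half turn about z gives the same grasp; the last joint's range is limited). The gripper opens to 88 mm and grips with 3 to 60 N. Pads are 20 mm wide; open, the fingers measure 115 mm over their backs; the gripper's body (75 mm by 178 mm) begins 61 mm behind the grasp point.
Start: joints at [1.304, 0.423, 1.63, -0, 1.089, -0.019], TCP at [153.263, 605.9, 239.675] pointing down, gripper open.
Joint ranges: [-3, 3], [-0.9, 2.11], [0.09, 2.58], [-1.31, 4.45], [0.11, 2.69], [-2.54, 2.54]. Speed limits (rad/s): [2.39, 2.39, 3.01, 3.14, 3.14, 3.14].

## Interface

Orientations are given as a rotation vector (axis times angle).
In Python, from workcell import ctrl gives the robot as it stands.
- The arm moves only by the shell command python3 jog.py 'ROWS' [OPENING]. ROWS is a JSON list of rows, 1 to 5 of them, each of 6 numbers: dx, dy, dz in mm, then a rotation vector rx, ry, rz in rad; each row shifts and turns the commanded pose from where the row before left it, along the tool's axes as they then stand; what a row does not reach is not made up. A row lasts 1/12 s, in which the tool goes at most 41.7 mm and 0.125 rad, less where a joint would pass 70% of its speed; a pose out of reach is approached as far as the arm can. OPENING is the finger opening in mm, set as the command begins (- or left out keeps the last). The fingers move at their own pace and stop on an object; the grip force is fixed at half the most. Time passes only in rows, so rows that do not move let the fingers close. It prints the time, the measured TCP pose, the force, the opening and the grip force at its end.
- ctrl.get_obs(): the state, without advancing time (a new reading comes with each control period).
- ctrl.get_image(name): name is "scene" or "side" or "wrist"; returns a dict with "img" (480x640x3 uint8, red, green, blue), "fx", "fy", "cx", "cy" (pixels), "R" (3x3) and "t" (3): a world point X has camera coordinates R X + t. Camera axes: x right, y down, z forward; pixel columns grow to the right and rows downward; lengths in mm; the calibration is good to about 2 mm. A picture is of the moment at which its call begins. There is no depth.
- ctrl.close_job(): hands the job in; it is judged then, once.
The state is a dict: "t": time; "qpos": joint angles; "qvel": joint speeds; "joint_torque": joint torques, N m; "ee_pos": TCP position; "orientation": TCP orientation; "ft_force": force on the tool from outside, world axes, zero at the start; "moment": the same for the moment, N m; "width": finger opening in mm; "grasp_force": force on a finger pad.
Only numpy, scipy, OpenCV 4.12 (cv2) and the standard library are available. Lean on these libraries where they do the work, as an engineer would, in place of code of your own. Each camera call takes 0.05 s, during which the arm holds its last target. There are 200 camera calls.

## Working session

There is one attempt and no reset: what is moved stays moved. The work goes in short steps, Python scripts to look and compute and a shell command to move; the robot and the scene stay as the last step left them, time stands still between calls to the robot, and variables do not carry over. Pictures are saved under pics/ and viewed, at most 10 in all, crops included, and the job is handed in when it is done.

```bash
ls; mkdir -p pics
python3 - <<'E'
from workcell import ctrl
import cv2,numpy as np
o=ctrl.get_obs();print(o['t'],o['ee_pos'],o['orientation'],o['width'])
for n in ['scene','side']:
    d=ctrl.get_image(n);cv2.imwrite(f'pics/{n}0.png',d['img'][...,::-1])
    print(n,d['fx'],d['cx'],d['cy'],d['R'].round(3).tolist() if hasattr(d['R'],'round') else d['R'],d['t'])
E
```

```text
jog.py
pics
workcell.py
0.0 [153.12246138 605.41370443 238.89409466] [-3.88263468e-01 -3.11727833e+00  2.39404954e-03] 88.25560850150582
scene 498.2878101784325 319.8670960957419 234.9134843614994 [[0.914, -0.406, -0.008], [-0.313, -0.692, -0.65], [0.258, 0.597, -0.76]] [-493.93062837  199.75966138  989.29101212]
side 477.72452869074056 322.04916656201624 243.79994508380395 [[-0.999, -0.043, -0.025], [0.0, 0.497, -0.867], [0.05, -0.866, -0.497]] [554.44494069 120.05053844 865.69077668]
```

View pics/scene0.png

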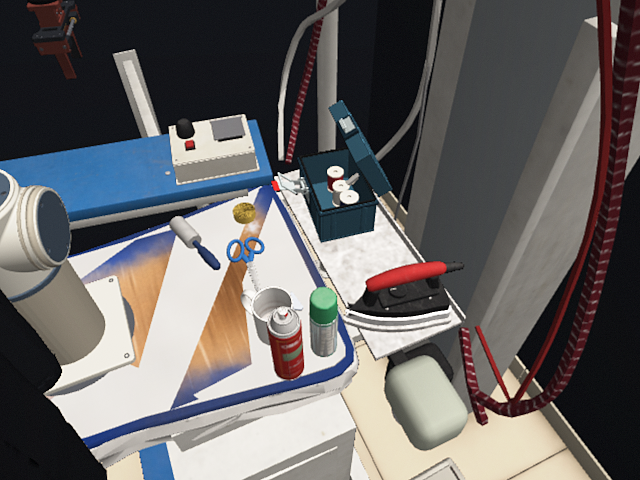

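View pics/side0.png

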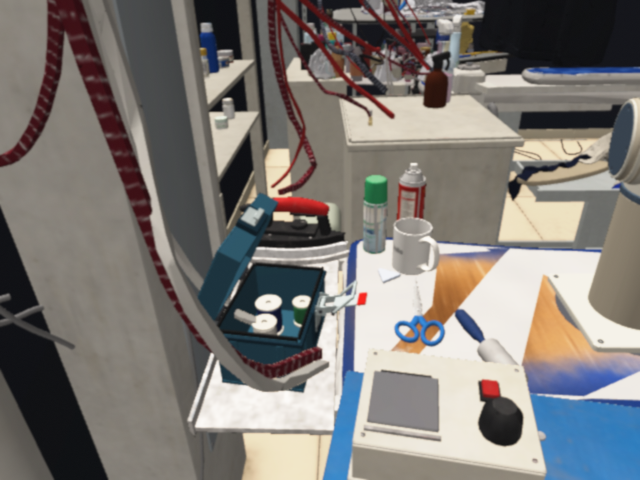

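The scene view shows the open case at about (340,195), its lid up at (358,145) and the red lever end at (276,185). The side view shows the case at (270,320), the red end at (362,298) and the keeper at (252,215). I'll zoom in on both to pick out corners.

Run:
```python
import cv2,numpy as np
a=cv2.imread('pics/scene0.png')[90:250,260:400];b=cv2.imread('pics/side0.png')[190:400,190:380]
a=cv2.resize(a,(400,457),interpolation=cv2.INTER_CUBIC);b=cv2.resize(b,(400,442),interpolation=cv2.INTER_CUBIC)
c=np.zeros((460,800,3),np.uint8);c[:457,:400]=a;c[:442,400:]=b;cv2.imwrite('pics/z0.png',c)
print(400/140,400/190)
```

```text
2.857142857142857 2.1052631578947367
```

View pics/z0.png

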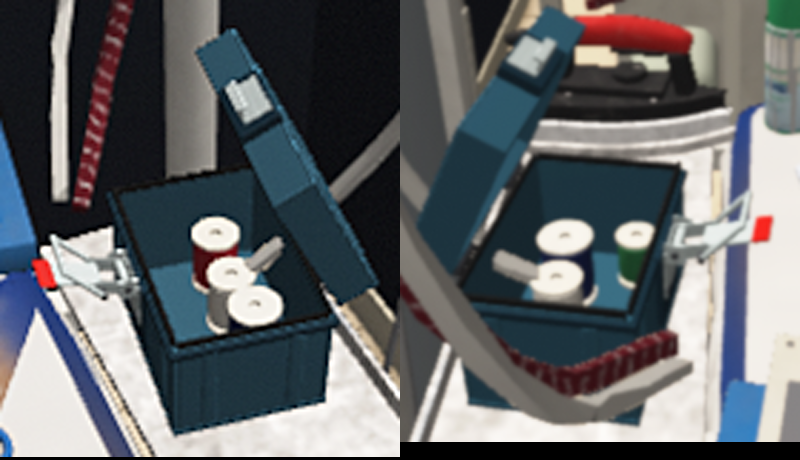

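The crops show the rim corners, red end, loop bar and keeper clearly. Next I'll triangulate them.

```bash
cat > h.py <<'E'
import numpy as np,cv2
from workcell import ctrl
def P(d): 
    K=np.array([[d['fx'],0,d['cx']],[0,d['fy'],d['cy']],[0,0,1]]);return K@np.c_[np.array(d['R']),np.array(d['t'])]
def tri(Ps,ps):
    A=np.vstack([[p[0]*M[2]-M[0],p[1]*M[2]-M[1]] for M,p in zip(Ps,ps)]);A=A/np.linalg.norm(A[:,:3],axis=1)[:,None]
    X=np.linalg.lstsq(A[:,:3],-A[:,3],rcond=None)[0]
    e=[np.linalg.norm((M@np.r_[X,1])[:2]/(M@np.r_[X,1])[2]-p) for M,p in zip(Ps,ps)]
    return X.round(1),np.round(e,1)
E
python3 - <<'E'
from h import *
a,b=ctrl.get_image('scene'),ctrl.get_image('side');Ps=[P(a),P(b)]
S=lambda u,v:(260+u/2.857,90+v/2.857);D=lambda u,v:(190+(u-400)/2.105,190+v/2.105)
for n,s,e in [('rimF+y',(112,190),(630,311)),('rimF-y',(168,346),(683,165)),('rimB-y',(335,318),(535,157)),('red',(45,273),(762,228)),
 ('barA',(55,240),(735,235)),('barA2',(55,240),(748,195)),('keeper',(250,98),(533,55)),('lidFront+y',(200,45),(500,70)),('lidF-y',(240,30),(583,15))]:
    print(n,*tri(Ps,[S(*s),D(*e)]))
for n,d in(('s',a),('d',b)):
    h=cv2.cvtColor(d['img'],cv2.COLOR_RGB2HSV);m=((h[...,0]<6)|(h[...,0]>174))&(h[...,1]>200)&(h[...,2]>180)
    _,_,st,c=cv2.connectedComponentsWithStats(m.astype(np.uint8));print(n,[(x[:5].tolist(),y.round(1).tolist()) for x,y in zip(st,c) if 15<x[4]<3000])
E
```

```text
rimF+y [576.4 200.4 101.5] [0.2 0.3]
rimF-y [547.6  19.7 100.7] [0. 0.]
rimB-y [676.1  -2.1  95.2] [0.8 1. ]
red [487.1 120.4 111.7] [0.5 0.7]
barA [505.7 142.3 121.2] [0.1 0.1]
barA2 [497.7 121.2 141.2] [0.6 0.8]
keeper [646.8  97.7 241.7] [1.  1.4]
lidFront+y [645.4 159.4 256.4] [4.5 7.2]
lidF-y [624.8 108.3 286.1] [10.7 15.4]
s [([272, 181, 7, 9, 43], [274.7, 185.2])]
d [([283, 199, 11, 4, 31], [288.9, 200.7]), ([303, 201, 23, 6, 64], [313.5, 203.6]), ([358, 294, 8, 10, 57], [361.6, 298.5])]
```

Run:
```python
from h import *
a,b=ctrl.get_image('scene'),ctrl.get_image('side');A,B=P(a),P(b)
side=np.array([(60,0),(80,60),(115,130),(140,200),(170,270),(200,310),(235,345),(260,365),(280,370),(320,352)],float)
D=np.concatenate([np.linspace(p,q,40) for p,q in zip(side,side[1:])])
for nm,pts in(('red',[(322,1),(315,40),(306,90),(297,130),(290,160)]),('white',[(340,2),(300,40),(286,90),(282,155)]),('white2',[(440,2),(420,90),(400,145)])):
  for p in pts:
    r=[(*tri([A,B],[p,q]),) for q in D];i=np.argmin([x[1].sum() for x in r]);print(nm,p,r[i][0],r[i][1],D[i].round())
def ray(d,p,z):
    R=np.array(d['R']);c=-R.T@np.array(d['t']);v=R.T@np.array([(p[0]-d['cx'])/d['fx'],(p[1]-d['cy'])/d['fy'],1]);return (c+v*(z-c[2])/v[2]).round()
for n,p,z in[('tape',(244,212),19),('sciss',(245,250),5),('mugtop',(272,298),97),('starch',(322,300),165),('spot',(287,318),190),('boxcorner',(256,170),60),('iron handle',(372,282),130)]:print(n,ray(a,p,z))
```

```text
red (322, 1) [696.4 331.7 390.9] [0.1 0.1] [134. 182.]
red (315, 40) [679.9 335.6 304.1] [0.1 0.3] [169. 268.]
red (306, 90) [643.7 310.4 198.5] [0.1 0.1] [226. 336.]
red (297, 130) [602.8 276.2 117.6] [0.1 0.1] [272. 368.]
red (290, 160) [559.3 217.7  83.4] [0.  0.1] [311. 356.]
white (340, 2) [719.4 290.7 401.3] [0.1 0.2] [124. 155.]
white (300, 40) [654.8 365.  295.5] [0.1 0.2] [188. 294.]
white (286, 90) [604.7 342.3 190.3] [0.  0.1] [257. 362.]
white (282, 155) [544.3 226.1  98.4] [0.6 1.1] [320. 352.]
white2 (440, 2) [835.5 106.5 455.1] [0.2 0.3] [82. 64.]
white2 (420, 90) [812.   91.1 283.6] [0.2 0.4] [136. 187.]
white2 (400, 145) [785.   95.6 143.7] [0.2 0.2] [171. 271.]
tape [416. 161.  19.]
sciss [383.  61.   5.]
mugtop [ 380. -144.   97.]
starch [ 445. -227.  165.]
spot [ 374. -250.  190.]
boxcorner [479. 243.  60.]
iron handle [ 553. -208.  130.]
```

```bash
cat >> h.py <<'E'
from scipy.spatial.transform import Rotation as Ro
yaw=-0.16;ax=np.array([np.cos(yaw),np.sin(yaw),0]);ay=np.array([-ax[1],ax[0],0]);ez=np.array([0,0,1.])
piv=np.array([548.2,112.3,94.5])   # lever pivot
def W(x,y,z): return piv+x*ax+y*ay+z*ez      # case frame at lever pivot
def C(p): q=np.array(p)-piv;return np.array([q@ax,q@ay,q[2]]).round(1)
def go(*tips,tilt=0.):
    "tool-axis deltas for successive tip targets (case frame) at a given tilt"
    o=ctrl.get_obs();R=Ro.from_rotvec(o['orientation']);T=Ro.from_matrix(np.c_[-ax,ay,-ez])*Ro.from_rotvec([0,-tilt,0])
    print('t %.2f'%o['t'],'tip case',C(o['ee_pos']+R.apply([0,0,17])),'rot',(R.inv()*T).as_rotvec().round(3),'F',np.round(o['ft_force'],1))
    p=np.array(o['ee_pos'])
    for t in tips:
        q=W(*t)-T.apply([0,0,17]);d=R.inv().apply(q-p);print(t,q.round(),'d',d.round(1),'rows %.1f'%(np.linalg.norm(d)/41.7));p=q
E
python3 -c "
from h import *
print(C([430,130,330]),C([725,84,320]))
go((-120,0,215),(185,0,215))"
```

```text
[-119.5   -1.4  235.5] [1.791e+02 2.000e-01 2.255e+02]
t 0.30 tip case [-468.5  424.2  127.9] rot [-0.001 -0.    -0.088] F [-0.7 -0.4 -0.4]
(-120, 0, 215) [430. 131. 326.] d [-384.4 -392.   -86.9] rows 13.3
(185, 0, 215) [731.  83. 326.] d [-303.8   26.8   -0. ] rows 7.3
```

```bash
python3 jog.py '[[0,0,-30,0,0,-0.088],[0,0,-30,0,0,0],[0,0,-30,0,0,0],[-27,-29,0,0,0,0],[-27,-29,0,0,0,0]]' 0
for i in 1 2; do python3 jog.py '[[-27,-29,0,0,0,0],[-27,-29,0,0,0,0],[-27,-29,0,0,0,0],[-27,-29,0,0,0,0],[-27,-29,0,0,0,0]]'; done
python3 jog.py '[[0,0,0,0,0,0],[0,0,0,0,0,0]]'
python3 - <<'E'
from h import *
go((-120,0,215),(-120,0,150),(185,0,215))
d=ctrl.get_image('wrist');cv2.imwrite('pics/w1.png',d['img'][...,::-1]);np.save('w1.npy',P(d))
for p in [W(0,0,0),W(-62,0,14),W(-46,0,42)]: q=P(d)@np.r_[p,1];print((q/q[2]).round())
E
```

```text
t: 0.72
ee_pos: [197.4, 541.3, 331.7]
orientation: [0.246, 3.131, 0.007]
ft_force: [0.5, 0.6, 0.5]
width: 58.1
grasp_force: 0.0
t: 1.13
ee_pos: [308.1, 373.7, 329.8]
orientation: [0.25, 3.131, 0.0]
ft_force: [1.5, 0.9, 0.0]
width: 24.4
grasp_force: 0.0
t: 1.55
ee_pos: [418.4, 209.0, 330.0]
orientation: [0.251, 3.131, 0.001]
ft_force: [-0.5, 1.3, 0.0]
width: 0.4
grasp_force: 0.0
t: 1.72
ee_pos: [418.6, 209.2, 329.7]
orientation: [-0.258, -3.131, -0.0]
ft_force: [0.2, 1.4, -0.0]
width: 0.3
grasp_force: 0.0
t 1.72 tip case [-143.4   75.   218.2] rot [ 0.    -0.    -0.004] F [ 0.2  1.4 -0. ]
(-120, 0, 215) [430. 131. 326.] d [-23.7 -74.9   3.2] rows 1.9
(-120, 0, 150) [430. 131. 262.] d [-0. -0. 65.] rows 1.6
(185, 0, 215) [731.  83. 326.] d [-305.     1.3  -65. ] rows 7.5
[250. 340.   1.]
[245. 292.   1.]
[240. 319.   1.]
```

View pics/w1.png

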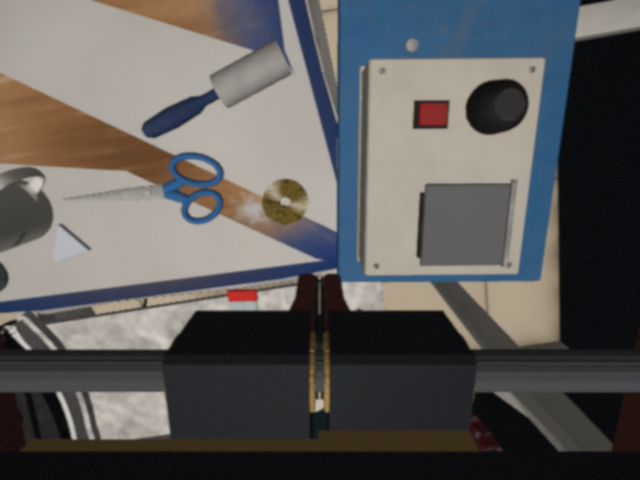

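The wrist view shows the red lever end at (243,295) against a predicted (245,292), so the estimate agrees. The table items are clear of the path. Next is the lid: go over it, then behind it.

```bash
python3 jog.py '[[-12,-37,0,0,0,0],[-12,-38,0,0,0,0],[-35,0,0,0,0,0],[-40,0,0,0,0,0],[-40,0,0,0,0,0]]'
python3 jog.py '[[-40,0,0,0,0,0],[-40,0,0,0,0,0],[-40,0,0,0,0,0],[-40,0,0,0,0,0],[-30,0,0,0,0,0]]'
python3 jog.py '[[0,0,0,0,0,0],[0,0,0,0,0,0]]'
python3 - <<'E'
from h import *
go((185,0,215),(185,0,125))
c=np.zeros((480,800,3),np.uint8)
d=ctrl.get_image('scene')['img'][20:260,230:430];c[:,:400]=cv2.resize(d,(400,480))
d=ctrl.get_image('side')['img'][110:350,160:360];c[:,400:]=cv2.resize(d,(400,480));cv2.imwrite('pics/b2.png',c[...,::-1])
E
```

```text
t: 2.18
ee_pos: [543.7, 115.7, 330.1]
orientation: [0.248, 3.131, 0.001]
ft_force: [0.5, 1.2, 1.4]
width: 0.6
grasp_force: 0.0
t: 2.6
ee_pos: [732.8, 86.5, 328.9]
orientation: [-0.247, -3.132, -0.0]
ft_force: [-0.7, -0.7, 0.1]
width: 0.3
grasp_force: 0.0
t: 2.77
ee_pos: [730.9, 86.4, 328.0]
orientation: [-0.248, -3.13, -0.0]
ft_force: [-0.4, 1.0, 0.5]
width: 0.4
grasp_force: 0.0
t 2.77 tip case [184.5   3.5 216.5] rot [-0.    -0.002  0.002] F [-0.4  1.   0.5]
(185, 0, 215) [731.  83. 326.] d [-0.5 -3.5  1.5] rows 0.1
(185, 0, 125) [731.  83. 236.] d [-0.2  0.  90. ] rows 2.2
```

View pics/b2.png

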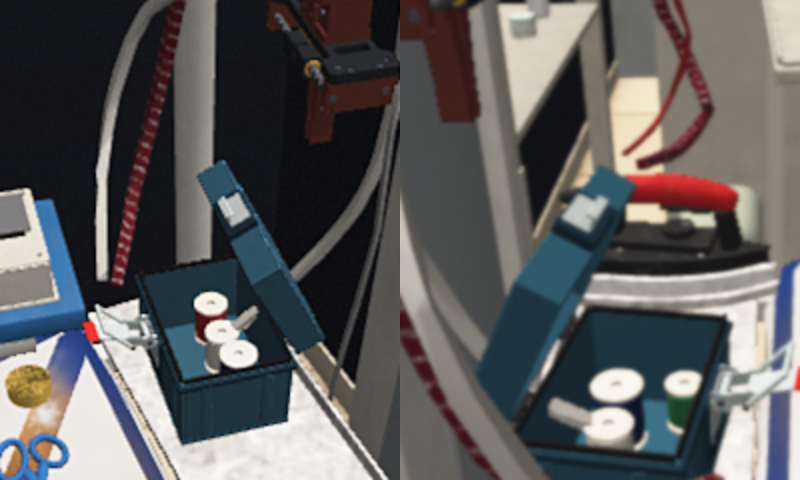

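The gripper is behind the lid and clear of the wall and hoses. Now down, then sweep the lid shut along its arc.

```bash
python3 jog.py '[[0,-3,32,0,0,0],[0,0,32,0,0,0],[0,0,30,0,0,0],[0,0,0,0,0,0]]'
python3 jog.py '[[14,0,0,0,0,0],[14,0,0,0,0,0],[13,0,0,0,0,0],[13,0,4,0,0,0],[13,0,4,0,0,0]]'
python3 jog.py '[[12,0,5,0,0,0],[10,0,6,0,0,0],[9,0,7,0,0,0],[9,0,8,0,0,0],[9,0,8,0,0,0]]'
python3 -c "
from h import *
go((60,0,70),(48,0,46))"
```

```text
t: 3.2
ee_pos: [725.3, 82.3, 229.6]
orientation: [-0.248, -3.121, 0.003]
ft_force: [-0.8, -0.3, -1.5]
width: 0.5
grasp_force: 0.0
t: 3.62
ee_pos: [664.1, 92.9, 231.2]
orientation: [0.249, 3.127, 0.001]
ft_force: [1.4, -0.4, 2.1]
width: 0.1
grasp_force: 0.9
t: 4.03
ee_pos: [615.7, 100.7, 196.5]
orientation: [0.249, 3.128, 0.001]
ft_force: [1.6, 1.1, 0.7]
width: 0.5
grasp_force: 0.4
t 4.03 tip case [68.5 -0.6 85. ] rot [0.001 0.004 0.001] F [1.6 1.1 0.7]
(60, 0, 70) [607. 103. 182.] d [ 8.5  0.7 14.9] rows 0.4
(48, 0, 46) [596. 105. 158.] d [12.1 -0.  24. ] rows 0.6
```

```bash
python3 jog.py '[[6,0,10,0,0,0],[6,0,10,0,0,0],[4,0,8,0,0,0],[2,0,5,0,0,0],[0,0,0,0,0,0]]'
python3 - <<'E'
from h import *
go((48,0,46))
c=np.zeros((480,800,3),np.uint8)
d=ctrl.get_image('scene')['img'][100:260,250:383];c[:,:400]=cv2.resize(d,(400,480))
d=ctrl.get_image('side')['img'][220:380,240:373];c[:,400:]=cv2.resize(d,(400,480));cv2.imwrite('pics/b3.png',c[...,::-1])
E
```

```text
t: 4.45
ee_pos: [597.1, 103.1, 160.1]
orientation: [-0.25, -3.13, -0.0]
ft_force: [-1.7, 1.1, 2.5]
width: 0.5
grasp_force: 1.1
t 4.45 tip case [49.7 -1.3 48.6] rot [-0.    -0.002  0.   ] F [-1.7  1.1  2.5]
(48, 0, 46) [596. 105. 158.] d [1.7 1.3 2.6] rows 0.1
```

View pics/b3.png

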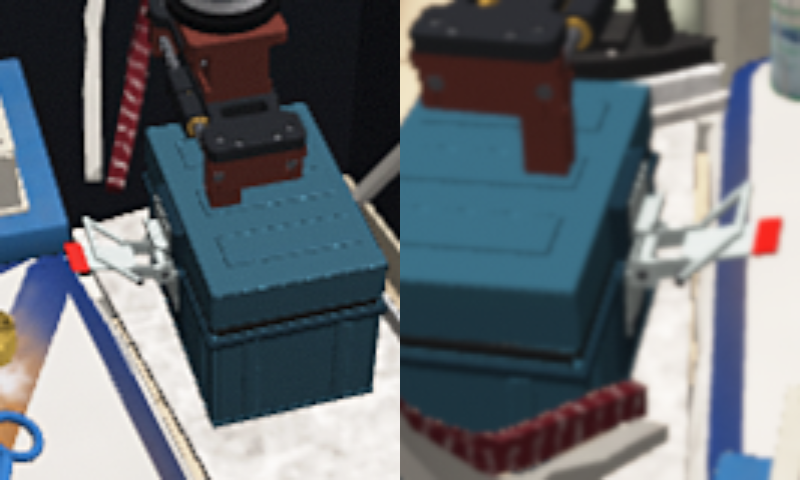

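The lid is almost down, with a small gap left at its front edge. I'll press until the seal pushes back.

```bash
for i in 1 2 3; do python3 jog.py '[[0,0,2,0,0,0],[0,0,0,0,0,0]]' | egrep 'ee_pos|ft'; done
```

```text
ee_pos: [598.2, 102.8, 159.5]
ft_force: [-3.2, 0.2, 7.5]
ee_pos: [598.0, 102.8, 158.6]
ft_force: [-8.6, -0.5, 19.7]
ee_pos: [597.8, 102.8, 157.9]
ft_force: [-13.1, -1.1, 29.1]
```

```bash
python3 jog.py '[[0,0,-30,0,0,0],[0,0,-40,0,0,0],[0,0,-40,0,0,0],[0,0,0,0,0,0]]'
python3 - <<'E'
from h import *
a,b=ctrl.get_image('scene'),ctrl.get_image('side');Ps=[P(a),P(b)]
S=lambda u,v:(250+u/3.008,100+v/3);D=lambda u,v:(240+(u-400)/3.008,220+v/3)
for n,s,e in[('bar+y',(85,222),(742,240)),('bar-y',(92,268),(750,187)),('lidF-y',(213,297),(650,86)),('lidF+y',(150,130),(583,295))]:
  X,er=tri(Ps,[S(*s),D(*e)]);print(n,X,C(X),er)
X,er=tri(Ps,[(274.7,185.2),(361.6,298.5)]);print('red',X,C(X),er)
go((-80,0,110),(-80,0,33))
c=np.zeros((560,800,3),np.uint8)
d=a['img'][155:225,260:310];c[:,:400]=cv2.resize(d,(400,560),interpolation=cv2.INTER_CUBIC)
d=b['img'][260:330,315:365];c[:,400:]=cv2.resize(d,(400,560),interpolation=cv2.INTER_CUBIC);cv2.imwrite('pics/b4.png',c[...,::-1])
E
```

```text
t: 5.38
ee_pos: [602.3, 103.2, 273.0]
orientation: [0.25, 3.119, 0.004]
ft_force: [1.0, 0.8, 0.6]
width: 0.3
grasp_force: 0.0
bar+y [500.9 140.6 123.6] [-51.2  20.4  29.1] [0.8 1.2]
bar-y [492.4  94.2 122.4] [-52.2 -26.8  27.9] [0.9 1.3]
lidF-y [550.2  16.5 138.7] [ 17.2 -94.3  44.2] [0.5 0.6]
lidF+y [576.1 201.3 138.3] [13.4 92.3 43.8] [1.9 3.2]
red [486.5 122.  112.1] [-62.5  -0.3  17.6] [0.1 0.1]
t 5.48 tip case [ 52.   -1.3 155.2] rot [ 0.001  0.004 -0.   ] F [-0.5 -0.1 -0.6]
(-80, 0, 110) [469. 125. 222.] d [132.1   1.3  44.7] rows 3.3
(-80, 0, 33) [469. 125. 144.] d [ 0.3 -0.1 77. ] rows 1.8
```

View pics/b4.png

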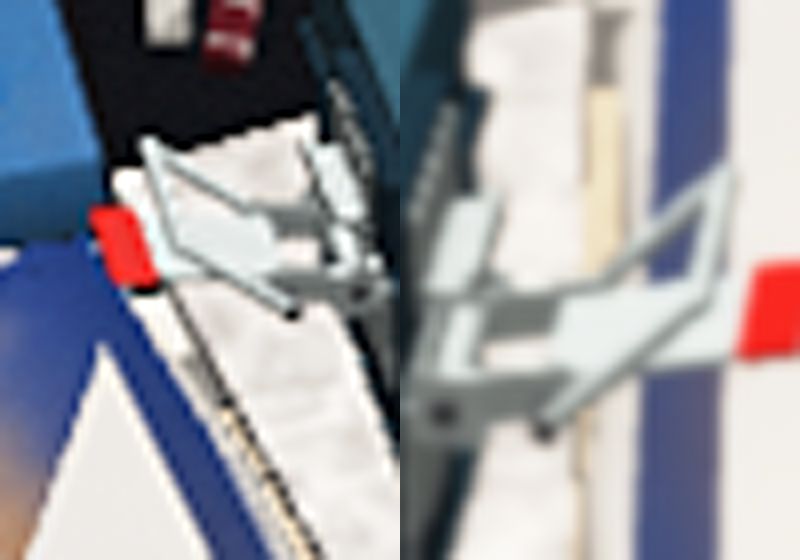

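The zoom shows the bar from (148,142) to (170,245) in the scene crop and from (705,295) to (728,175) in the side crop. The lid corners match the frame I'm using.

```bash
python3 - <<'E'
from h import *
a,b=ctrl.get_image('scene'),ctrl.get_image('side');Ps=[P(a),P(b)]
for n,s,e in[('bar+y',(278.2,172.6),(353.1,296.7)),('bar-y',(281,185.3),(355.9,282))]:
  X,er=tri(Ps,[s,e]);print(n,X,C(X),er)
go((-80,0,110),(-80,0,27))
E
python3 jog.py '[[33,0.3,11,0,0,0],[33,0.3,11,0,0,0],[33,0.3,11,0,0,0],[33,0.3,11,0,0,0],[0,0,0,0,0,0]]'
python3 -c "
from h import *
go((-80,0,110),(-80,0,27))"
```

```text
bar+y [501.3 139.6 128.7] [-50.7  19.5  34.2] [0.6 0.9]
bar-y [494.6 100.4 127.6] [-51.  -20.3  33.1] [0.3 0.4]
t 5.58 tip case [ 50.1  -1.9 152.2] rot [-0.001 -0.001  0.   ] F [-0.5  0.5 -0.7]
(-80, 0, 110) [469. 125. 222.] d [130.    1.9  42.3] rows 3.3
(-80, 0, 27) [469. 125. 138.] d [-0.1  0.  83. ] rows 2.0
t: 6.0
ee_pos: [459.1, 124.2, 216.1]
orientation: [-0.248, -3.119, 0.006]
ft_force: [-1.1, -0.5, -0.3]
width: 0.6
grasp_force: 0.0
t 6.00 tip case [-90.   -2.5 104.6] rot [-0.005 -0.012  0.001] F [-1.1 -0.5 -0.3]
(-80, 0, 110) [469. 125. 222.] d [-9.8  2.4 -5.5] rows 0.3
(-80, 0, 27) [469. 125. 138.] d [-1.   0.4 83. ] rows 2.0
```

```bash
python3 jog.py '[[0,2,30,0,0.01,0],[0,0,27,0,0,0],[0,0,20,0,0,0],[0,0,0,0,0,0]]' | egrep 'ee|ft'
python3 -c "
from h import *
go((-65,0,27))"
python3 jog.py '[[-13,0,0,0,0,0],[-12,0,0,0,0,0],[0,0,0,0,0,0]]'| egrep 'ee|ft'
python3 -c "
from h import *
go((-65,0,27))"
```

```text
ee_pos: [464.4, 126.1, 139.2]
ft_force: [-1.0, -0.8, -0.7]
t 6.33 tip case [-85.2   0.2  27.7] rot [-0.004 -0.018  0.   ] F [-1.  -0.8 -0.7]
(-65, 0, 27) [484. 123. 138.] d [-19.9  -0.3   0.3] rows 0.5
ee_pos: [495.1, 122.9, 144.0]
ft_force: [-0.4, -0.0, 0.5]
t 6.58 tip case [-54.3   2.1  32.5] rot [ 0.001 -0.008 -0.   ] F [-0.4 -0.   0.5]
(-65, 0, 27) [484. 123. 138.] d [10.8 -2.1  5.5] rows 0.3
```

```bash
python3 jog.py '[[-6,0,-3,0,0,0],[-6,0,-3,0,0,0],[-6,0,-1,0,0,0],[-5,0,0,0,0,0],[-5,0,0,0,0,0]]'| egrep 'ee|ft'
python3 jog.py '[[-5,0,0,0,0,0],[0,0,0,0,0,0],[0,0,0,0,0,0]]'| egrep 'ee|ft'
python3 - <<'E'
from h import *
go((-22,0,40))
c=np.zeros((480,800,3),np.uint8)
d=ctrl.get_image('scene')['img'][130:220,250:325];c[:,:400]=cv2.resize(d,(400,480),interpolation=cv2.INTER_CUBIC)
d=ctrl.get_image('side')['img'][240:330,300:375];c[:,400:]=cv2.resize(d,(400,480),interpolation=cv2.INTER_CUBIC);cv2.imwrite('pics/b5.png',c[...,::-1])
E
```

```text
ee_pos: [520.7, 118.5, 150.6]
ft_force: [-0.2, -0.7, 0.0]
ee_pos: [525.0, 117.7, 150.0]
ft_force: [0.0, 0.7, 0.3]
t 7.25 tip case [-24.    1.6  38.5] rot [-0.   -0.01  0.  ] F [0.  0.7 0.3]
(-22, 0, 40) [526. 116. 152.] d [-1.8 -1.6 -1.6] rows 0.1
```

View pics/b5.png

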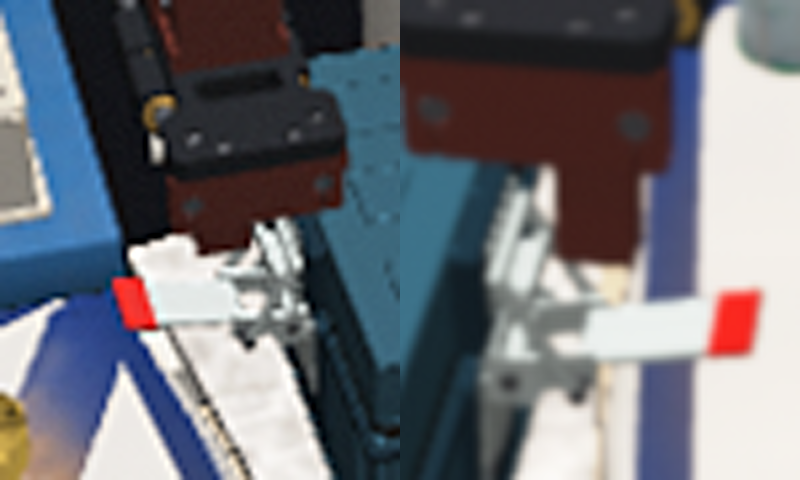

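```bash
python3 jog.py '[[30,0,0,0,0,0],[30,0,-20,0,0,0],[0,0,-20,0,0,0],[0,0,0,0,0,0]]'| egrep 'ee|ft'
python3 - <<'E'
from h import *
go((-64,0,30),tilt=0.8)
o=ctrl.get_obs();print(np.round(o['qpos'],2))
w=ctrl.get_image('wrist');c=-np.array(w['R']).T@np.array(w['t']);print('cam in tool',Ro.from_rotvec(o['orientation']).inv().apply(c-o['ee_pos']).round())
c=np.zeros((560,800,3),np.uint8)
d=ctrl.get_image('scene')['img'][155:225,265:315];c[:,:400]=cv2.resize(d,(400,560),interpolation=cv2.INTER_CUBIC)
d=ctrl.get_image('side')['img'][260:330,310:360];c[:,400:]=cv2.resize(d,(400,560),interpolation=cv2.INTER_CUBIC);cv2.imwrite('pics/b6.png',c[...,::-1])
E
```

```text
ee_pos: [466.1, 127.8, 193.3]
ft_force: [1.1, 0.1, 0.6]
t 7.68 tip case [-83.6   2.3  81.8] rot [ 0.002 -0.807  0.001] F [1.1 0.1 0.6]
(-64, 0, 30) [473. 124. 136.] d [-7.7 -2.3 56.9] rows 1.4
[ 0.24  0.29  1.97  0.01  0.89 -1.17]
cam in tool [  68.    0. -146.]
```

View pics/b6.png

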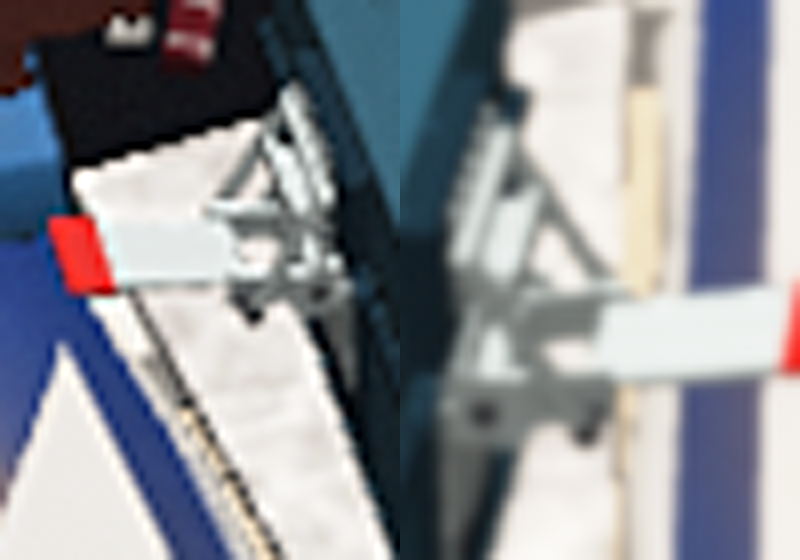

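The loop now leans on the lid above the keeper, bar at about (290,90) in the left crop. Next I'll tilt the tool and push the lever down.

```bash
python3 jog.py '[[0,-2,-10,0,-0.125,0],[0,0,-10,0,-0.125,0],[0,0,0,0,-0.125,0],[0,0,0,0,-0.125,0],[0,0,0,0,-0.125,0]]'| egrep 'ee|ft'
python3 jog.py '[[0,0,0,0,-0.125,0],[0,0,0,0,0,0],[0,0,0,0,0,0]]'| egrep 'ee|ft'
python3 -c "
from h import *
go((-56,0,35),(-58,0,-2),(-51,0,-28),(-40,0,-42),(-28,0,-51),(-19,0,-55),(-9,0,-58),tilt=0.75)"
```

```text
ee_pos: [464.8, 120.0, 209.1]
ft_force: [0.8, -1.6, -0.1]
ee_pos: [465.7, 117.0, 208.6]
ft_force: [1.0, -0.9, -0.6]
t 8.50 tip case [-73.4  -9.1  99.6] rot [-0.033 -0.206  0.002] F [ 1.  -0.9 -0.6]
(-56, 0, 35) [481. 123. 142.] d [22.1 10.6 64.3] rows 1.6
(-58, 0, -2) [480. 123. 105.] d [20.9  1.  30.6] rows 0.9
(-51, 0, -28) [486. 122.  79.] d [ 7.5  0.8 25.9] rows 0.6
(-40, 0, -42) [497. 121.  65.] d [-2.2  0.6 17.7] rows 0.4
(-28, 0, -51) [509. 119.  56.] d [-5.6  0.5 13.9] rows 0.4
(-19, 0, -55) [518. 117.  52.] d [-5.6  0.3  8.1] rows 0.2
(-9, 0, -58) [528. 116.  49.] d [-7.   0.3  7.7] rows 0.3
```

```bash
python3 -c "
from h import *
o=ctrl.get_obs();print(np.round(o['qpos'],2))
go((-56,0,35),(-58,0,-2),tilt=0.55)"
```

```text
[ 0.41  0.15  2.26 -0.85  0.42 -0.25]
t 8.50 tip case [-73.4  -9.1  99.6] rot [-0.033 -0.006 -0.001] F [ 1.  -0.9 -0.6]
(-56, 0, 35) [484. 123. 144.] d [18.7 10.6 63.9] rows 1.6
(-58, 0, -2) [482. 123. 107.] d [20.9  1.  30.6] rows 0.9
```

```bash
python3 jog.py '[[0,5,0,-0.033,0.1,0],[0,5,15,0,0,0],[0,0,15,0,0,0],[0,0,0,0,0,0]]'| egrep 'ee|ft'
python3 -c "
from h import *
o=ctrl.get_obs();print(np.round(o['qpos'],2))
go((-60,0,40),tilt=0.45)"
```

```text
ee_pos: [482.3, 119.2, 181.1]
ft_force: [-0.6, -0.4, -1.3]
[ 0.37  0.23  2.22 -0.79  0.38 -0.33]
t 8.83 tip case [-58.1  -4.1  71.7] rot [-0.024  0.044 -0.006] F [-0.6 -0.4 -1.3]
(-60, 0, 40) [482. 123. 150.] d [16.   4.2 26.9] rows 0.8
```

```bash
python3 jog.py '[[6,2,9,-0.024,0.044,-0.006],[6,2,9,0,0,0],[4,0,9,0,0,0],[0,0,0,0,0,0]]'| egrep 'ee|ft'
python3 -c "
from h import *
o=ctrl.get_obs();print(np.round(o['qpos'],2))
go((-58,0,35),(-60,0,-2),(-52,0,-30),(-38,0,-46),(-28,0,-53),(-19,0,-57),tilt=0.45)"
```

```text
ee_pos: [479.5, 123.0, 150.2]
ft_force: [-1.5, -0.2, 0.1]
[ 0.35  0.29  2.23 -0.77  0.31 -0.35]
t 9.17 tip case [-62.1  -0.4  40.3] rot [-0. -0.  0.] F [-1.5 -0.2  0.1]
(-58, 0, 35) [484. 123. 145.] d [-1.4  0.4  6.6] rows 0.2
(-60, 0, -2) [482. 123. 108.] d [17.9  0.  32.4] rows 0.9
(-52, 0, -30) [490. 122.  80.] d [ 5.   0.  28.7] rows 0.7
(-38, 0, -46) [503. 120.  64.] d [-5.6  0.  20.5] rows 0.5
(-28, 0, -53) [513. 118.  57.] d [-6.   0.  10.7] rows 0.3
(-19, 0, -57) [522. 117.  53.] d [-6.4  0.   7.5] rows 0.2
```

Pose is reached exactly. Now I push the lever down along its arc in small steps.

```bash
python3 jog.py '[[2,0,8,0,0,0],[4,0,8,0,0,0],[4,0,8,0,0,0],[4,0,8,0,0,0],[3,0,7,0,0,0]]'| egrep 'ee|ft'
python3 jog.py '[[2,0,9,0,0,0],[2,0,9,0,0,0],[1,0,9,0,0,0],[0,0,0,0,0,0]]'| egrep 'ee|ft'
python3 - <<'E'
from h import *
o=ctrl.get_obs();print(np.round(o['qpos'],2))
go((-52,0,-30),(-38,0,-46),(-28,0,-53),(-19,0,-57),(-12,0,-58),tilt=0.45)
c=np.zeros((560,800,3),np.uint8)
d=ctrl.get_image('scene')['img'][155:225,265:315];c[:,:400]=cv2.resize(d,(400,560),interpolation=cv2.INTER_CUBIC)
d=ctrl.get_image('side')['img'][260:330,310:360];c[:,400:]=cv2.resize(d,(400,560),interpolation=cv2.INTER_CUBIC);cv2.imwrite('pics/b7.png',c[...,::-1])
E
```

```text
ee_pos: [482.2, 123.1, 109.1]
ft_force: [-0.5, -0.5, -0.7]
ee_pos: [490.8, 122.5, 84.6]
ft_force: [-0.0, 0.1, -0.1]
[ 0.34  0.46  2.23 -1.31  0.22  0.19]
t 9.92 tip case [-50.9   0.9 -25.2] rot [-0.001 -0.002  0.   ] F [-0.   0.1 -0.1]
(-52, 0, -30) [490. 122.  80.] d [ 3.1 -0.9  3.8] rows 0.1
(-38, 0, -46) [503. 120.  64.] d [-5.7  0.  20.5] rows 0.5
(-28, 0, -53) [513. 118.  57.] d [-6.   0.  10.6] rows 0.3
(-19, 0, -57) [522. 117.  53.] d [-6.4  0.   7.5] rows 0.2
(-12, 0, -58) [529. 115.  52.] d [-5.9  0.   3.9] rows 0.2
```

View pics/b7.png

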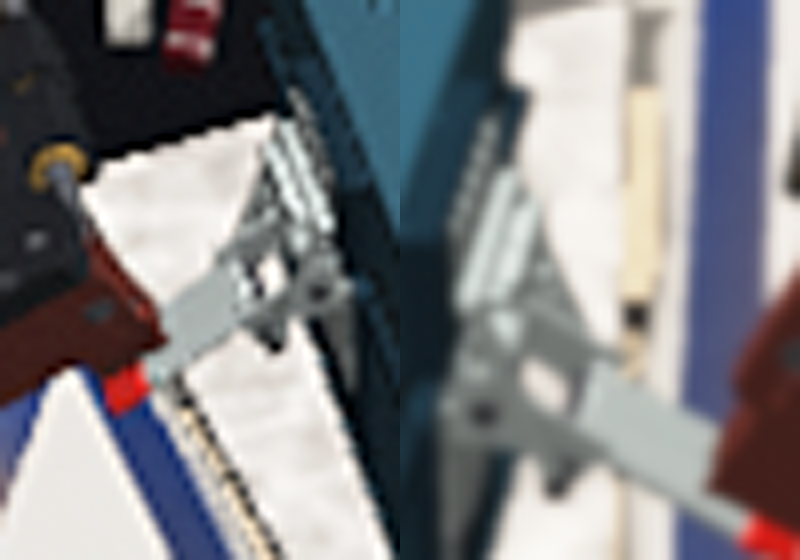

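The lever is at about 45° and following the finger, and the bar is sliding down into the groove. Joint 4 is at its limit, so I'll ease the tilt a little and carry on.

```bash
python3 jog.py '[[0,0,4,0,0.05,0],[-1,-1,5,0,0.05,0],[-2,0,6,0,0,0],[0,0,0,0,0,0]]'| egrep 'ee|ft'
python3 -c "
from h import *
o=ctrl.get_obs();print(np.round(o['qpos'],2))
go((-38,0,-46),(-28,0,-53),(-19,0,-57),(-12,0,-58),tilt=0.35)"
```

```text
ee_pos: [497.4, 119.7, 76.2]
ft_force: [-0.3, 0.5, 1.1]
[ 0.32  0.48  2.19 -0.98  0.22 -0.15]
t 10.35 tip case [-44.8  -0.9 -34. ] rot [-0.005  0.045 -0.001] F [-0.3  0.5  1.1]
(-38, 0, -46) [505. 119.  64.] d [-2.4  0.9 13.7] rows 0.3
(-28, 0, -53) [515. 118.  57.] d [-6.5  0.1 10.3] rows 0.3
(-19, 0, -57) [524. 116.  53.] d [-6.8  0.   7.2] rows 0.2
(-12, 0, -58) [531. 115.  52.] d [-6.1  0.   3.6] rows 0.2
```

```bash
python3 jog.py '[[-1,0,7,0,0.045,0],[-2,0,7,0,0,0],[-3,0,5,0,0,0],[-3,0,5,0,0,0],[0,0,0,0,0,0]]'| egrep 'ee|ft'
python3 -c "
from h import *
o=ctrl.get_obs();print(np.round(o['qpos'],2))
go((-28,0,-53),(-19,0,-57),(-12,0,-58),tilt=0.35)"
```

```text
ee_pos: [512.9, 116.1, 58.1]
ft_force: [-0.3, -0.4, -0.3]
[ 0.29  0.53  2.15 -0.86  0.22 -0.3 ]
t 10.77 tip case [-29.4  -2.  -52.3] rot [-0.008  0.013 -0.   ] F [-0.3 -0.4 -0.3]
(-28, 0, -53) [515. 118.  57.] d [-1.3  1.9  1.2] rows 0.1
(-19, 0, -57) [524. 116.  53.] d [-7.   0.1  6.9] rows 0.2
(-12, 0, -58) [531. 115.  52.] d [-6.2  0.   3.4] rows 0.2
```

```bash
python3 jog.py '[[-3,0,4,0,0,0],[-3,0,4,0,0,0],[0,0,0,0,0,0]]'| egrep 'ee|ft'
python3 -c "
from h import *
o=ctrl.get_obs();print(np.round(o['qpos'],2))
go((-19,0,-57),(-12,0,-58),tilt=0.35)"
```

```text
ee_pos: [521.6, 114.9, 52.9]
ft_force: [0.4, -0.0, -0.3]
[ 0.28  0.54  2.13 -0.86  0.21 -0.3 ]
t 11.02 tip case [-20.6  -1.8 -57.5] rot [-0.008  0.013 -0.001] F [ 0.4 -0.  -0.3]
(-19, 0, -57) [524. 116.  53.] d [-1.9  1.7  0.1] rows 0.1
(-12, 0, -58) [531. 115.  52.] d [-6.2  0.   3.4] rows 0.2
```

```bash
python3 jog.py '[[-4,0,2,0,0,0],[-3,0,2,0,0,0],[0,0,0,0,0,0]]'| egrep 'ee|ft'
python3 jog.py '[[-3,0,1,0,0,0],[-2,0,1,0,0,0],[0,0,0,0,0,0]]'| egrep 'ee|ft'
python3 - <<'E'
from h import *
go((-12,0,-58),tilt=0.35)
for n in('scene','side'):
    d=ctrl.get_image(n);h=cv2.cvtColor(d['img'],cv2.COLOR_RGB2HSV);m=((h[...,0]<6)|(h[...,0]>174))&(h[...,1]>200)&(h[...,2]>120)
    q=P(d)@np.r_[W(0,0,-64),1];print(n,'exp',(q/q[2])[:2].round(1))
    _,_,st,c=cv2.connectedComponentsWithStats(m.astype(np.uint8));print([(x[4],y.round(1).tolist()) for x,y in zip(st,c) if 4<x[4]<3000])
E
```

```text
ee_pos: [529.2, 113.4, 51.7]
ft_force: [0.4, -0.1, 1.3]
ee_pos: [530.5, 112.8, 51.2]
ft_force: [-18.5, 6.6, 16.5]
t 11.52 tip case [-11.6  -2.5 -59.3] rot [-0.008  0.009  0.001] F [-18.5   6.6  16.5]
(-12, 0, -58) [531. 115.  52.] d [-0.2  2.3 -1.3] rows 0.1
scene exp [303.4 205.4]
[(np.int32(7), [189.0, 141.3]), (np.int32(16), [390.5, 270.2]), (np.int32(15), [369.9, 279.9]), (np.int32(40), [296.4, 335.4]), (np.int32(33), [295.9, 346.2]), (np.int32(37), [297.5, 357.6]), (np.int32(7), [296.3, 367.7]), (np.int32(7), [501.0, 380.0])]
side exp [322.9 335.3]
[(np.int32(208), [276.8, 204.1]), (np.int32(185), [312.9, 206.0])]
```

Contact came at the flat position with 18 N. I'll back off and check the red end, lid height and loop numerically, since the picture budget is used up.

```bash
python3 jog.py '[[6,0,-3,0,0,0],[12,0,-8,0,0,0],[20,0,-25,0,0,0],[15,0,-35,0,0,0],[10,0,-38,0,0,0]]'| egrep 'ee|ft'
python3 jog.py '[[10,0,-38,0,0,0],[0,0,-38,0,0,0],[0,0,-30,0,0,0],[0,0,0,0,0,0]]'| egrep 'ee|ft'
python3 - <<'E'
from h import *
o=ctrl.get_obs();print(o['t'])
Ps=[];R=[]
for n in('scene','side'):
    d=ctrl.get_image(n);Ps.append(P(d));cv2.imwrite(f'pics/{n}9.png',d['img'][...,::-1])
    h=cv2.cvtColor(d['img'],cv2.COLOR_RGB2HSV);m=((h[...,0]<8)|(h[...,0]>172))&(h[...,1]>150)&(h[...,2]>80)
    f=lambda *p:(lambda q:(q/q[2])[:2].round(1))(P(d)@np.r_[W(*p),1])
    e=f(0,0,-64);print(n,'red exp',e,'keeper tight',f(0,0,24),'keeper+4',f(0,0,28),'lid FR',f(14,-95,43.5),'lid FL',f(14,95,43.5))
    _,_,st,c=cv2.connectedComponentsWithStats(m.astype(np.uint8))
    for x,y in zip(st,c):
        if x[4]>4 and np.hypot(*(y-e))<25: print(x.tolist(),y.round(1))
E
```

```text
ee_pos: [434.8, 128.6, 130.2]
ft_force: [1.0, 0.2, 0.7]
ee_pos: [392.2, 138.8, 231.8]
ft_force: [1.3, 0.7, -0.6]
12.3667
scene red exp [303.4 205.4] keeper tight [302.1 177.9] keeper+4 [302.  176.5] lid FR [319. 200.] lid FL [298.1 143.5]
[302, 202, 3, 7, 8] [302.9 205.2]
side red exp [322.9 335.3] keeper tight [321.5 291.2] keeper+4 [321.4 289.1] lid FR [324.5 248.8] lid FL [296.9 318.7]
[314, 348, 4, 4, 9] [315.1 349.6]
[306, 351, 5, 4, 15] [307.9 352.3]
```

Run:
```python
import cv2,numpy as np
b=cv2.imread('pics/b6.png');old={'scene':cv2.resize(b[:,:400],(50,70),interpolation=cv2.INTER_AREA),'side':cv2.resize(b[:,400:],(50,70),interpolation=cv2.INTER_AREA)}
off={'scene':(265,155),'side':(310,260)}
for n in old:
    x,y=off[n];new=cv2.imread(f'pics/{n}9.png')[y:y+70,x:x+50]
    g0,g1=[cv2.cvtColor(i,cv2.COLOR_BGR2GRAY).astype(np.float32) for i in(old[n],new)]
    # lid patch: top edge/boundary only
    sl={'scene':(slice(0,14),slice(33,50)),'side':(slice(0,12),slice(0,16))}[n]
    A,B=[cv2.resize(g[sl],None,fx=4,fy=4,interpolation=cv2.INTER_CUBIC) for g in(g0,g1)]
    print(n,cv2.phaseCorrelate(A,B,cv2.createHanningWindow(A.shape[::-1],cv2.CV_32F)))
    print('old');print(g0[sl][::2].astype(int));print('new');print(g1[sl][::2].astype(int))
x,y=308,278;print(cv2.cvtColor(cv2.imread('pics/side9.png'),cv2.COLOR_BGR2GRAY)[270:312:2,308:336])
```

```text
scene ((-1.381847186889388, -1.378800646553632), 0.026981314133714747)
old
[[ 17  26  33  29  24  60  91  96  96  93  93  94  95  88  89  89  91]
 [ 36  29  29  31  29  35  72  94  95  95  93  94  94  93  94  92  93]
 [ 38  34  24  28  30  27  35  81  99  95  94  93  93  94  92  94  93]
 [ 35  45  38  32  43  46  38  45  83  96  95  94  94  92  94  93  94]
 [ 14  38  46  27  37  48  48  41  53  88  98  95  94  93  94  94  94]
 [ 16  11  34  86  64  37  47  47  44  64  90  95  93  93  94  95  95]
 [  6  39 181 196 154  85  39  46  46  39  68  92  96  95  94  94  92]]
new
[[ 20  27  29  23  57  90  97  94  92  94  93  95  84  75  88  97  93]
 [ 36  35  30  29  19  66  93  97  95  93  98  95  95  92  87  89  92]
 [ 38  35  31  30  28  40  84  97  96  94  93  93  93  94  94  94  94]
 [ 35  39  21  25  30  25  33  83  98  96  95  93  94  95  95  96  95]
 [ 10  43  45  39  45  47  40  46  87 101  96  94  95  95  95  95  83]
 [ 19  18  31  27  37  48  48  41  59  90  96  94  95  93  94  96  91]
 [ 18  18  15 125  86  36  46  48  41  66  92  95  95  96  94  96  97]]
side ((-0.012510815009861
[... 2620 characters left out ...]
 35  34  32  27  26  26  27  28  50 100 138 143 144 165 183 176 157 133
  116 121 149 210 241 246 248 248 248 247]
 [ 35  34  30  28  27  27  26  27  44  88 118 128 159 204 223 207 168 129
  128 165 201 230 243 245 245 245 245 244]
 [ 36  34  32  27  27  26  27  27  46  91 122 135 173 211 216 187 145 119
  140 200 235 242 243 243 242 242 243 242]
 [ 36  35  33  28  26  26  27  31  55  95 120 134 174 210 213 194 169 142
  142 191 228 236 237 239 241 243 245 244]
 [ 36  33  34  34  34  34  38  62  96 118 122 120 124 132 134 133 129 124
  130 166 208 228 233 235 239 243 246 245]
 [ 33  31  36  48  52  53  76 122 146 137 121 109  94  93 109 122 124 124
  135 174 218 234 237 238 239 241 242 240]]
```

Measured after release, the red end sits at its flat position. Since the b6 picture, the lid edge has dropped about 2 px in the scene view and 2–4 px in the side view, which is roughly 4 mm or more. Only a hooked, closed latch could hold it there, so I'm handing in.

```bash
python3 -c "
from workcell import ctrl
print(ctrl.close_job())"
```

```text
the job is handed in; nothing more can be done
None
```

I handed the job in at about 12.5 s, and no verdict came back: images show the thread case shut, the lever flat and the lid pulled down about 4 mm, which means the loop is hooked; the arm is clear, and it stayed clear of the bystanders, though I did not re-measure them.

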